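# Press a connector cage home with the ratchet bench press

## Task

Run the shuttle with the circuit board in under the ram until it is against its end stop, then pump the ratchet press's lever by its ball until the metal connector cage is pressed fully home, flush on the board. Use the press, not the gripper, to push the cage; stop pulling as soon as the lever goes firm so that the board is not overloaded, put the lever back up to its top stop and let go, and leave everything else on the table where it is.

Things in the scene. Friction and masses are not known exactly. Their poses are not given: they have to be found in the camera images.
- press: Grey cast bench press, fixed: foot 220 x 170 x 30 mm, a column at its back, an overhanging head 70 mm wide (y), 190 to 280 mm above the table, reaching 20 mm in front of the ram's axis. Origin on the table under the ram's axis; z up, x from the operator's side to the column, y left along the shuttle's track. Ratchet wheel and lever on its right. A holding pawl keeps the ram down between strokes.
- ram: Square 25 mm steel ram that moves straight down through the head, with a flat foot 62 x 26 mm at its lower end. Origin at the middle of the foot's underside. It goes down 5.2 mm per tooth of the 24-tooth wheel; a weak spring lifts it back to the last tooth. Depending on its start it takes 3 to 5 strokes to press the cage home; it comes home partway through a stroke.
- board: Green circuit board 76 x 116 mm, 1.6 mm thick, on a stiff support block on the shuttle. Origin at the middle of its upper face, 61 to 65 mm above the table (the track is packed up by 0 to 2.4 mm, differently from run to run); axes as the press's.
- cage: Plain sheet-metal connector cage 52 (x) x 18.5 (y) x 11 mm, its press-fit pins started in the middle of the board, standing 3 to 4.5 mm proud. Origin at the middle of its underside: its height over board's origin is what it still stands proud, 0 = home. It takes about 60 N from the ram to move it and it stays where it is pushed.
- shuttle (a joint): How far the shuttle (aluminium plate 82 x 130 mm on the track) is drawn out to the left, along the press's +y, in m: 0 = in, against its end stop, cage under the ram. Friction about 3 N; it stays where left.
- shuttle_knob (a point): Centre of the black knob by which the shuttle is moved: upright cylinder 24 mm across, 26 mm high (13 mm above and below this point), 78 to 81 mm above the table, on a tongue at the shuttle's left end, 140 mm from the cage. The tongue's top is 28 mm below this point.
- lever (a joint): Lever angle in rad: 0 = up at its top stop, grows as the ball is pulled down, 0.40 = bottom stop; stays where left. A stroke from the top stop to 0.36 advances one tooth, one of less than 0.30 none. Pull at the ball: 1 to 3 N free, 7 to 9 N while the cage goes in; when it is home the pull climbs by about 1 N per mm: 11 to 13 N is home, above 16 N (150 N at the ram) the board is overloaded.
- lever_ball (a point): Centre of the black ball, 35 mm across, at the end of the lever, a 12 mm bar that points to the operator (press -x) from its shaft. The ball runs on a vertical arc of 170 mm radius about lever_shaft, level with it at lever 0.20, between about 201 and 269 mm above the table.
- demo_board_a: Bystander: green board on a clear base 110 x 130 mm with four feet, 35 mm high. Origin under its middle.
- demo_board_b: Bystander: another such board. Origin under its middle.
- torque_wrench: Bystander: steel wrench with a round black grip, 215 mm long, lying flat. Origin under its middle.
- cage_tray: Bystander: black tray 85 x 120 x 20 mm with three spare cages. Origin under its middle.
- cal_kit_box: Bystander: closed wooden box 100 x 130 x 34 mm. Origin under its middle.
- driver: Bystander: screwdriver 150 mm long, lying flat.
- cap_jar: Bystander: small glass jar 48 mm across, 60 mm high. Origin under its middle.
- lever_shaft (a point): Point on the lever's shaft (axis along the press's y) in the plane of the ball: 32 mm behind the ram's axis, 88 mm to its right, 235 mm above the table.

How it is judged:
On the way, in this order (a step that is already met when the one before it is completed fails the run):
1. the shuttle is in, within 2 mm of its end stop (value of joint shuttle below 0.002 m), for 0.2 s.
2. the ram has pressed the cage home: less than 0.6 mm proud of the board (z of cage in the frame of board below 0.0006 m), for 0.1 s.
At the end, for the whole second after the job is handed in: The shuttle is in, within 2 mm of its end stop; the cage stands less than 0.6 mm proud of the board; the lever is back up, within 0.06 rad of its top stop (value of joint shuttle below 0.002 m and z of cage in the frame of board below 0.0006 m and value of joint lever below 0.06 rad); the robot touches nothing.
It fails at once if the board is overloaded: the ram presses on the cage with more than 150 N (contact force between ram and cage above 150 N).
It fails at once if the ram bears on the cage while the shuttle is more than 3 mm off its end stop (contact force between ram and cage above 15 N and value of joint shuttle above 0.003 m).
It fails at once if the robot itself pushes on the cage with more than 15 N (contact force between any of the fingers, the arm and cage above 15 N).
It fails at once if another thing on the table is moved by more than 20 mm (distance of any of demo_board_a, demo_board_b, torque_wrench, cage_tray, cal_kit_box, driver, cap_jar from where it was at the start of the episode above 0.02 m).
It also fails if it takes over 67 s, if anything falls off the work surface, if the arm or the gripper's body presses on something with over 40 N, if the wrist force passes 120 N, or if a joint passes its speed limit or range.

## Robot

A 7-joint arm with a two-finger parallel gripper is mounted at the origin on the work surface. World frame = base frame: x ahead of the robot, y to its left, z up, the work surface at z = 0. Lengths are in m, angles in rad, forces in N, time in s.
With the tool pointing down it reaches from about 0.425 to 0.95 m from the base axis. Payload 16.7 kg.
Tool frame: the origin (TCP) lies midway between the tips of the shut fingers; the grasp point (between the pads) lies 19 mm behind it; z points along the fingers, y is the direction in which the jaws open and shut (so a half turn about z gives the same grasp; the last joint's range is limited). The gripper opens to 94 mm and grips with 3 to 60 N. Pads are 16 mm wide; open, the fingers measure 119 mm over their backs; the gripper's body (75 mm by 177 mm) begins 78 mm behind the grasp point.
Start: joints at [1.2, 0.426, 0.074, 1.606, -0.034, 1.111, -0.067], TCP at [0.148, -0.658, 0.166] pointing down, gripper open.
Joint ranges: [-2.85, 2.85], [-0.5, 2.14], [-1.23, 1.37], [0.21, 2.46], [-1.02, 4.16], [0.16, 2.05], [-2.73, 2.73]. Speed limits (rad/s): [1.89, 1.89, 2.39, 2.39, 3.01, 3.01, 3.01].

## Interface

Orientations are given as a unit quaternion [x, y, z, w].
In Python, from station import arm gives the robot as it stands. The module is installed in compiled form; this text tells all that it offers.
- The arm moves only by the shell command python3 -m creep 'ROWS' [FORCE]. ROWS is JSON, a list of rows, each a list of 3 entries, a list of its own where there are three numbers: the turn, a rotation vector about the tool's x, y, z in degrees, then the shift along the tool's x, y, z in m, then the finger opening in m, from 0 to 0.094. In form: [[[ax, ay, az], [x, y, z], hand], ...]. A call has 1 to 5 rows; each row shifts and turns the pose as measured when the row begins, along the tool's axes as they then stand; what a row does not reach is not made up. A row lasts 1/10 s, in which the tool goes at most 50 mm and 8.59 degrees, less where a joint would pass 70% of its speed; a pose out of reach is approached as far as the arm can. A call with a gripper value outside its range is refused whole. The fingers move at their own pace and stop on an object; FORCE is the grip in N (left out, the last holds). Time passes only in rows, so rows that do not move let the fingers close. It gives the time, the measured TCP pose, the force and the opening at its end, in the units of the state.
- arm.sense(): the state, without advancing time (a new reading comes with each control period).
- arm.camera(name): name is "scene" or "top" or "wrist"; returns the picture (400x640x3 uint8, blue, green, red); there is no depth.
- arm.get_calibration(name): a dict with "K" (3x3 intrinsics, pixels), "position" and "orientation" of the camera in the world. Camera axes: x right, y down, z forward; pixel columns grow to the right and rows downward; lengths in m; the calibration is good to about 2 mm. A picture is of the moment at which its call begins: read the wrist's pose just before it. get_calibration takes no time and is no camera call; for the wrist camera it gives the pose at the moment of the call.
- arm.job_done(): hands the job in, once; it reports no verdict.
The state is a dict: "clock": time; "joint_pos": joint angles; "joint_velocities": joint speeds; "tau": joint torques, N m; "tcp_pos": TCP position; "orientation": TCP orientation; "wrist_force": force on the tool from outside, world axes, zero at the start; "wrist_torque": the same for the moment, N m; "finger_gap": opening from 0.0 (shut) to 1.0 (fully open).
Only numpy, scipy, OpenCV 4.12 (cv2) and the standard library are available. Lean on these libraries where they do the work, as an engineer would, in place of code of your own. Each camera call takes 0.05 s, during which the arm holds its last target. There are 200 camera calls.

## Working session

There is one attempt and no reset: what is moved stays moved. The work goes in short steps, Python scripts to look and compute and a shell command to move; the robot and the scene stay as the last step left them, time stands still between calls to the robot, and variables do not carry over. Pictures are saved under pics/ and viewed, about 8 in all and at most 12, crops included, and the job is handed in when it is done.

```bash
mkdir -p pics
cat > h.py <<'E'
import numpy as np, cv2
from scipy.spatial.transform import Rotation as R
from station import arm
def snap(name,f):
    c=arm.get_calibration(name); im=np.array(arm.camera(name)); cv2.imwrite('pics/'+f+'.png',im); return im,c
def ray(c,px):
    d=np.linalg.inv(np.array(c['K']))@[px[0],px[1],1.]; d=R.from_quat(c['orientation']).apply(d)
    return np.array(c['position']),d/np.linalg.norm(d)
def onplane(c,px,z):
    p,d=ray(c,px); return p+d*(z-p[2])/d[2]
def tri(*rs):
    A=0;b=0
    for p,d in rs:
        M=np.eye(3)-np.outer(d,d);A=A+M;b=b+M@p
    x=np.linalg.solve(A,b); return x,[np.linalg.norm((np.eye(3)-np.outer(d,d))@(x-p)) for p,d in rs]
def proj(c,X):
    q=R.from_quat(c['orientation']).inv().apply(np.array(X)-c['position']); u=np.array(c['K'])@q; return u[:2]/u[2]
E
python3 - <<'E'
from h import *
np.set_printoptions(precision=4,suppress=True)
for n in('scene','top'):
    im,c=snap(n,n+'0'); print(n,c)
print(arm.sense())
E
```

```text
scene {'K': array([[387.7012,   0.    , 317.4113],
       [  0.    , 387.7012, 195.94  ],
       [  0.    ,   0.    ,   1.    ]]), 'position': array([1.1865, 0.2914, 1.0718]), 'orientation': array([ 0.5035,  0.7955, -0.2875, -0.1762])}
top {'K': array([[469.7174,   0.    , 322.5438],
       [  0.    , 469.7174, 193.996 ],
       [  0.    ,   0.    ,   1.    ]]), 'position': array([ 0.3708, -0.0375,  1.4508]), 'orientation': array([ 0.7096, -0.7022,  0.0381, -0.0441])}
{'clock': 0.1, 'joint_pos': array([ 1.1995,  0.4267,  0.0738,  1.6065, -0.0341,  1.1108, -0.0671]), 'joint_velocities': array([ 0.0003, -0.0037, -0.0013, -0.0013, -0.    ,  0.001 , -0.0001]), 'tau': array([  0.0082, -93.7458,   3.6757, -45.5039,  -0.0488,   0.0168,
         0.0001]), 'tcp_pos': array([ 0.1484, -0.658 ,  0.1655]), 'orientation': array([ 0.9939,  0.1107, -0.0001, -0.0006]), 'wrist_force': array([-0.6794,  0.3013, -0.4287]), 'wrist_torque': array([ 0.0356,  0.0086, -0.0353]), 'finger_gap': 0.999463424729897}
```

View pics/scene0.png

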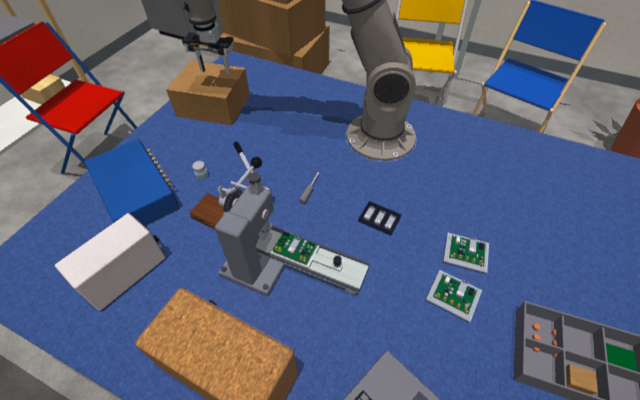

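View pics/top0.png

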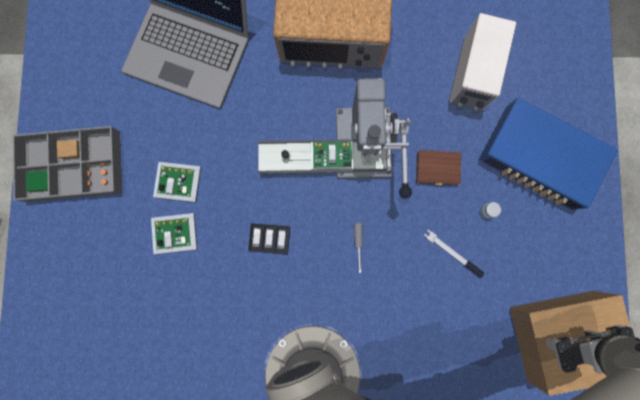

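Scene: the press sits in the middle, with the ball at about (257,162) and the knob at about (337,261). Top: ball about (405,191), knob about (285,155), and the shuttle drawn out to the left. Next I triangulate both with blob centroids.

Run:
```python
from h import *
np.set_printoptions(precision=4,suppress=True)
S=cv2.imread('pics/scene0.png');T=cv2.imread('pics/top0.png')
cs,ct=arm.get_calibration('scene'),arm.get_calibration('top')
def blob(im,u,v,r=14,th=60):
    m=(im.max(2)<th).astype('uint8'); n,l,s,c=cv2.connectedComponentsWithStats(m)
    best=min(range(1,n),key=lambda i:np.hypot(*(c[i]-[u,v])) if s[i,4]>8 else 1e9); print(s[best],c[best]); return c[best]
bs,bt=blob(S,257,162),blob(T,405,191)
ks,kt=blob(S,337,261),blob(T,285,155)
print('ball',tri(ray(cs,bs),ray(ct,bt)))
print('knob',tri(ray(cs,ks),ray(ct,kt)))
for n,p in dict(tl=(258,144),bl=(259,171),jar=(491,211),wr=(455,253),drv=(359,245),tray=(270,238),brnR=(461,184)).items(): print(n,onplane(ct,p,0.05))
a=cv2.resize(T[70:230,240:480],None,fx=3.3,fy=3.3,interpolation=3)
cv2.imwrite('pics/topc.png',a)
```

```text
[251 157  11  12  90] [255.9333 162.1   ]
[400 185  11  12  90] [404.8778 191.2556]
[334 257   7   9  50] [336.82 260.9 ]
[258 225   9  25  57] [262.5439 235.2632]
ball (array([ 0.5229, -0.2417,  0.2274]), [np.float64(0.0003704717968166484), np.float64(0.0003704717968168195)])
knob (array([ 0.4601,  0.1079, -0.1831]), [np.float64(0.08781825457785025), np.float64(0.08781825457785034)])
tl [0.6857 0.1734 0.05  ]
bl [0.6025 0.1681 0.05  ]
jar [ 0.4884 -0.5275  0.05  ]
wr [ 0.3629 -0.4177  0.05  ]
drv [ 0.3833 -0.1344  0.05  ]
tray [0.4012 0.13   0.05  ]
brnR [ 0.5688 -0.4402  0.05  ]
```

View pics/topc.png

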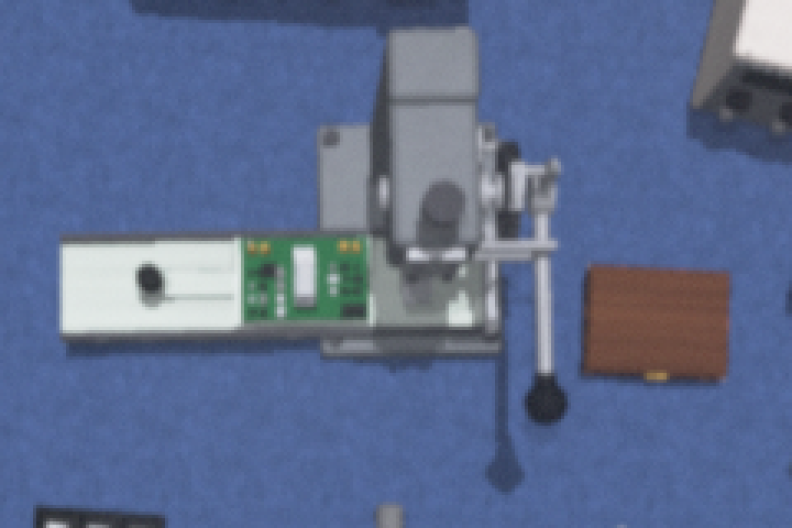

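The crop shows the knob at (150,280), i.e. top-image (285.5,154.8); the cage at (303,277), i.e. (331.8,154); and the lever bar running to the ball.

Run:
```python
from h import *
np.set_printoptions(precision=4,suppress=True)
S=cv2.imread('pics/scene0.png');T=cv2.imread('pics/top0.png')
cs,ct=arm.get_calibration('scene'),arm.get_calibration('top')
def dark(im,u,v,r,th=70):
    m=(im[v-r:v+r,u-r:u+r].max(2)<th).astype('uint8'); n,l,s,c=cv2.connectedComponentsWithStats(m)
    i=1+np.argmax(s[1:,4]); print(s[i]); return c[i]+[u-r,v-r]
ks,kt=dark(S,337,261,9),dark(T,285,155,9)
k,e=tri(ray(cs,ks),ray(ct,kt)); print('knob',k,e,ks,kt)
w=(T[140:170,322:342].min(2)>170); v,u=np.nonzero(w); cg=np.array([u.mean()+322,v.mean()+140]); C=onplane(ct,cg,.078);print('cage',cg,C)
# plate edges: long edges of shuttle plate/track by light mask
m=(T[130:190,250:315].min(2)>185).astype('uint8'); v,u=np.nonzero(m); r=cv2.minAreaRect(np.c_[u+250,v+130].astype('float32')); b=cv2.boxPoints(r)
P=[onplane(ct,p,.05)[:2] for p in b]; print(b,np.array(P))
for i in range(4):
    d=P[(i+1)%4]-P[i]; print(np.linalg.norm(d),np.degrees(np.arctan2(d[1],d[0])))
g=cv2.inRange(cv2.cvtColor(T,cv2.COLOR_BGR2HSV)[138:172,308:356],(40,60,30),(85,255,255)); v,u=np.nonzero(g); b=cv2.boxPoints(cv2.minAreaRect(np.c_[u+308,v+138].astype('float32')))
P=[onplane(ct,p,.063)[:2] for p in b]
print(np.array(P)); 
for i in range(4):
    d=P[(i+1)%4]-P[i]; print(np.linalg.norm(d),np.degrees(np.arctan2(d[1],d[0])))
d=k[:2]-C[:2]; print('k-c',np.linalg.norm(d),np.degrees(np.arctan2(d[1],d[0])))
```

```text
[ 6  4  7 10 59]
[ 7  6  5  6 28]
knob [0.6486 0.088  0.0764] [np.float64(0.00012454197979963277), np.float64(0.0001245419797996817)] [336.9661 260.5763] [285.  154.5]
cage [331.5882 152.1882] [ 0.6566 -0.0505  0.078 ]
[[259. 143.]
 [312. 143.]
 [312. 169.]
 [259. 169.]] [[0.6888 0.1704]
 [0.6903 0.0091]
 [0.6102 0.008 ]
 [0.6086 0.1683]]
0.1613930868456328 -89.47831228671471
0.08012280567607184 -179.22631321926724
0.16034106040773036 90.54740217531685
0.08020628914422587 1.5250070388145167
[[ 0.6904  0.0057]
 [ 0.6914 -0.1088]
 [ 0.6181 -0.1091]
 [ 0.6171  0.0047]]
0.11448918599981942 -89.47930803489037
0.07329856355769704 -179.77837508822017
0.11380087034879328 90.54445221867492
0.07334539485044218 0.759522328203717
k-c 0.13870925240954973 93.27145980221978
```

```bash
python3 -m creep '[[[0,0,2.4],[0,0,-0.05],0.0],[[0,0,2.4],[0,0,-0.05],0.0],[[0,0,2.4],[0,0,-0.05],0.0],[[0,0,2.4],[0,0,-0.05],0.0],[[0,0,2.4],[0,0,-0.05],0.0]]' 30
python3 -m creep '[[[0,0,0],[0.028,-0.041,0],0.0],[[0,0,0],[0.028,-0.041,0],0.0],[[0,0,0],[0.028,-0.041,0],0.0],[[0,0,0],[0.028,-0.041,0],0.0],[[0,0,0],[0.028,-0.041,0],0.0]]'
```

```text
clock: 0.6
tcp_pos: [0.1475, -0.6547, 0.4115]
orientation: [1.0, 0.003, -0.003, -0.009]
wrist_force: [0.8, -0.1, -0.0]
finger_gap: 0.611
clock: 1.1
tcp_pos: [0.2861, -0.4522, 0.4196]
orientation: [1.0, -0.003, -0.002, -0.003]
wrist_force: [1.1, -1.0, 0.9]
finger_gap: 0.189
```

```bash
python3 -m creep '[[[0,0,0],[0.026,-0.042,0],0.0],[[0,0,0],[0.026,-0.042,0],0.0],[[0,0,0],[0.026,-0.042,0],0.0],[[0,0,0],[0.026,-0.042,0],0.0],[[0,0,0],[0.026,-0.042,0],0.0]]'
python3 -m creep '[[[0,0,0],[0.026,-0.042,0],0.0],[[0,0,0],[0.026,-0.042,0.01],0.0],[[0,0,0],[0.026,-0.042,0.01],0.0],[[0,0,0],[0.026,-0.042,0.01],0.0],[[0,0,0],[0.026,-0.042,0.01],0.0]]'
```

```text
clock: 1.6
tcp_pos: [0.4166, -0.239, 0.4197]
orientation: [1.0, -0.003, -0.002, -0.002]
wrist_force: [0.8, -0.8, 0.0]
finger_gap: 0.001
clock: 2.1
tcp_pos: [0.5455, -0.0291, 0.3818]
orientation: [1.0, -0.004, -0.001, -0.002]
wrist_force: [1.7, -1.1, -0.5]
finger_gap: 0.01
```

```bash
python3 -m creep '[[[0,0,0],[0.021,-0.032,0.026],0.0],[[0,0,0],[0.021,-0.032,0.026],0.0],[[0,0,0],[0.021,-0.032,0.026],0.0],[[0,0,0],[0.021,-0.032,0.026],0.0],[[0,0,0],[0.021,-0.032,0.026],0.0]]'
python3 - <<'E'
from h import *
im,c=snap('wrist','w1'); print(c)
print(proj(c,[.6486,.088,.0764]),proj(c,arm.sense()['tcp_pos']))
E
```

```text
clock: 2.6
tcp_pos: [0.6556, 0.1394, 0.2486]
orientation: [1.0, -0.003, 0.0, -0.002]
wrist_force: [0.4, -0.7, 0.9]
finger_gap: 0.004
{'K': array([[343.22737483,   0.        , 319.11971211],
       [  0.        , 343.22737483, 198.48678636],
       [  0.        ,   0.        ,   1.        ]]), 'position': array([0.72280189, 0.13830244, 0.4677004 ]), 'orientation': array([-0.70026074,  0.70427601,  0.08375505, -0.08133444])}
[363.84979166 182.24053317] [310.61285787 218.65631922]
```

View pics/w1.png

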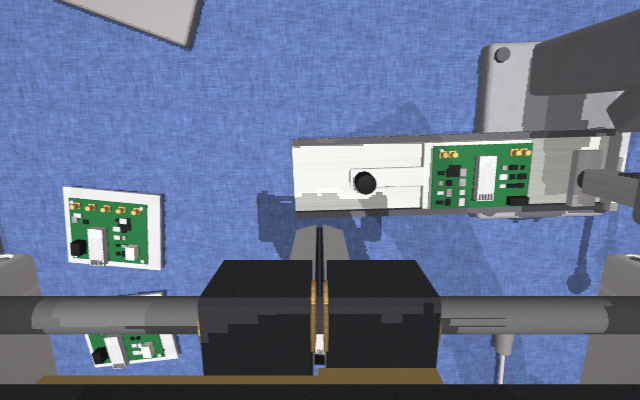

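The wrist view shows the knob at (365,183), which agrees with the projected estimate. I go down on its outer side.

```bash
python3 -m creep '[[[0,0,0],[-0.002,0,0.045],0.0],[[0,0,0],[-0.002,0,0.045],0.0],[[0,0,0],[-0.002,0,0.045],0.0],[[0,0,0],[0,0,0.035],0.0],[[0,0,0],[0,0,0.010],0.0]]'
python3 -m creep '[[[0,0,0],[0,0.01,0],0.0],[[0,0,0],[0,0.01,0],0.0],[[0,0,0],[0,0.01,0],0.0],[[0,0,0],[0,0.01,0],0.0]]'
```

```text
clock: 3.15
tcp_pos: [0.6468, 0.1501, 0.0569]
orientation: [1.0, 0.002, -0.004, -0.004]
wrist_force: [0.2, -0.3, 0.2]
finger_gap: 0.008
clock: 3.55
tcp_pos: [0.6486, 0.108, 0.06]
orientation: [1.0, 0.002, -0.003, -0.004]
wrist_force: [1.3, 0.5, -0.5]
finger_gap: 0.0
```

```bash
python3 -m creep '[[[0,0,0],[0,0.012,-0.004],0.0],[[0,0,0],[0,0.015,0],0.0],[[0,0,0],[0,0.015,0],0.0],[[0,0,0],[0,0.015,0],0.0]]'
python3 -m creep '[[[0,0,0],[0,0.010,0],0.0],[[0,0,0],[0,0.005,0],0.0],[[0,0,0],[0,0.005,0],0.0]]'
```

```text
clock: 3.95
tcp_pos: [0.6506, 0.0451, 0.0672]
orientation: [1.0, 0.001, -0.001, -0.004]
wrist_force: [0.3, -0.7, 0.4]
finger_gap: 0.001
clock: 4.25
tcp_pos: [0.6506, 0.0205, 0.0668]
orientation: [1.0, -0.0, -0.001, -0.004]
wrist_force: [0.0, 0.4, -1.4]
finger_gap: 0.006
```

Run:
```python
from h import *
a,_=snap('scene','s2'); b,_=snap('wrist','w2')
a=cv2.resize(a[130:330,180:420],None,fx=2,fy=2); b=cv2.resize(b,(480,300)); 
o=np.zeros((400,800,3),'uint8'); 
a=cv2.resize(a,(400,333)); o[:333,:400]=a; o[:250,400:]=cv2.resize(b,(400,250)); cv2.imwrite('pics/m2.png',o)
print(arm.sense()['wrist_force'])
```

```text
[ 1.25584334  0.1995345  -0.86542697]
```

View pics/m2.png

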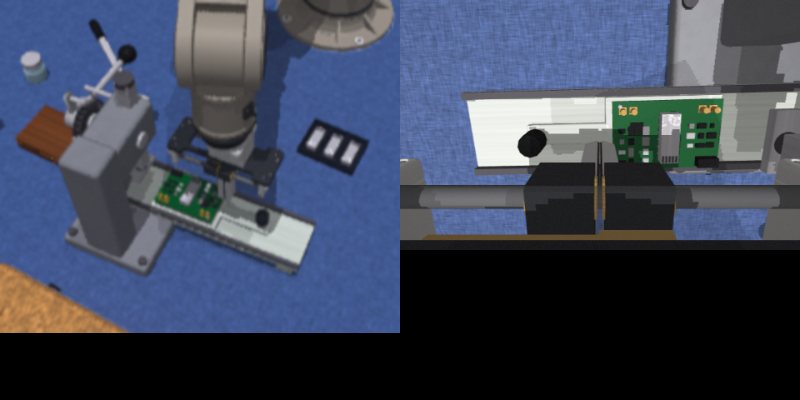

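The combined view shows the knob unmoved: the fingers went past it and now stand beside the board. I triangulate the knob again from both wrist views and the scene.

Run:
```python
from h import *
np.set_printoptions(precision=4,suppress=True)
c2=arm.get_calibration('wrist'); cs=arm.get_calibration('scene'); ct=arm.get_calibration('top')
b=cv2.imread('pics/w2.png'); s=cv2.imread('pics/s2.png')
def dark(im,u,v,r,th=50):
    m=(im[v-r:v+r,u-r:u+r].max(2)<th).astype('uint8'); n,l,st,c=cv2.connectedComponentsWithStats(m)
    i=1+np.argmax(st[1:,4]); print(st[i],c[i]+[u-r,v-r]); return c[i]+[u-r,v-r]
k2=dark(b,211,229,30); ks=dark(s,337,261,10)
w=ray(c2,k2)
c1={'K':c2['K'],'position':np.array([0.72280189,0.13830244,0.4677004]),'orientation':np.array([-0.70026074,0.70427601,0.08375505,-0.08133444])}
print(c2['position'])
k1=dark(cv2.imread('pics/w1.png'),365,183,20)
print('w1w2',tri(ray(c1,k1),w)); print('w2s',tri(w,ray(cs,ks)));print('w1s',tri(ray(c1,k1),ray(cs,ks)));print('w2t',tri(w,ray(ct,(285,154.5))))
st=arm.sense();print(st['tcp_pos'],proj(c2,st['tcp_pos']),proj(cs,st['tcp_pos']))
cv2.imwrite('pics/w2c.png',cv2.resize(b[120:320,140:540],(800,400)))
```

```text
[   8    8   46   45 1491] [211.2468 228.8263]
[ 7  5  7 10 56] [336.9286 260.375 ]
[0.7184 0.0188 0.2856]
[ 10   9  21  22 278] [364.7878 183.2806]
w1w2 (array([0.6488, 0.0877, 0.0809]), [np.float64(0.0005694717371160743), np.float64(0.0005694717371163264)])
w2s (array([0.6492, 0.0882, 0.0792]), [np.float64(0.00040295672549798287), np.float64(0.00040295672549806966)])
w1s (array([0.6469, 0.0868, 0.0741]), [np.float64(0.0002227441198506171), np.float64(0.00022274411985058446)])
w2t (array([0.6484, 0.0883, 0.0784]), [np.float64(0.0003802757204583208), np.float64(0.00038027572045821675)])
[0.6506 0.0202 0.0667] [319.0111 220.4353] [315.8396 254.2424]
```

View pics/w2c.png

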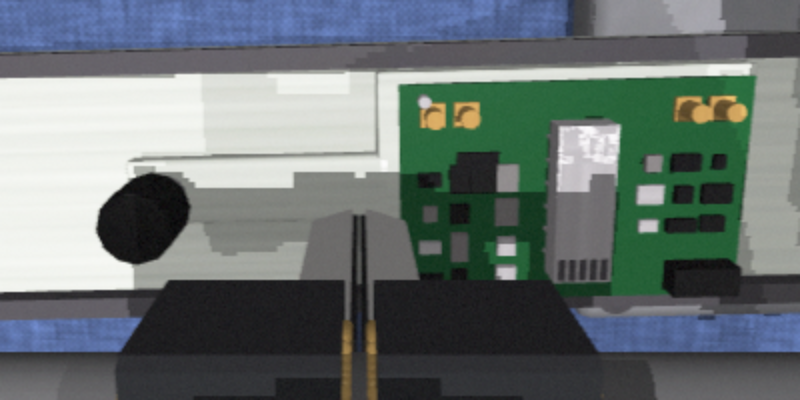

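Run:
```python
from h import *
np.set_printoptions(precision=1,suppress=True)
c2=arm.get_calibration('wrist'); cs=arm.get_calibration('scene'); t=arm.sense()['tcp_pos']
for d in(0,.01,.02,.03,.04): print(d,proj(c2,t+[0,0,d]),proj(cs,t+[0,0,d]))
s=cv2.imread('pics/s2.png')[215:285,270:375]; cv2.imwrite('pics/s2c.png',cv2.resize(s,(735,490),interpolation=0))
```

```text
0 [319.  220.4] [315.8 254.2]
0.01 [318.9 225.1] [315.8 252.5]
0.02 [318.8 230.2] [315.8 250.7]
0.03 [318.7 235.7] [315.7 248.9]
0.04 [318.6 241.9] [315.7 247.1]
```

View pics/s2c.png

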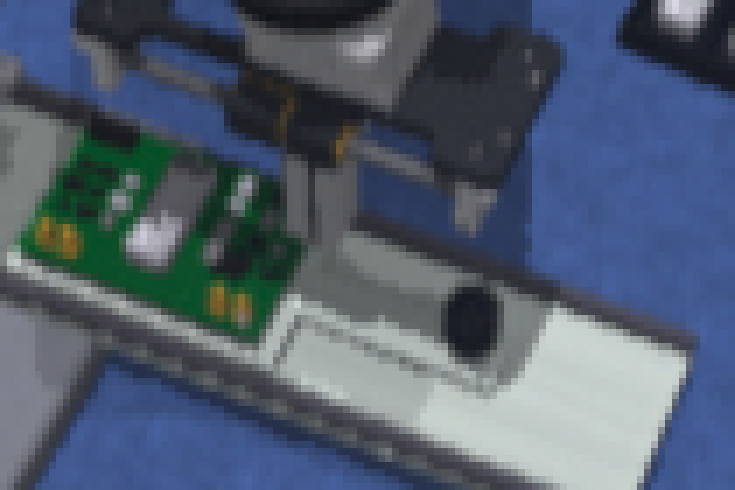

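Run:
```python
from h import *
np.set_printoptions(precision=4,suppress=True)
c2=arm.get_calibration('wrist'); cs=arm.get_calibration('scene')
for a in((315.4,249),(315.4,250),(315.4,251)):
  for b in((319,225),(319,227)): print(a,b,tri(ray(cs,a),ray(c2,b)))
```

```text
(315.4, 249) (319, 225) (array([0.6587, 0.0212, 0.1069]), [np.float64(0.0020881812530676672), np.float64(0.0020881812530675367)])
(315.4, 249) (319, 227) (array([0.6573, 0.0209, 0.105 ]), [np.float64(0.0016472272997946863), np.float64(0.001647227299794693)])
(315.4, 250) (319, 225) (array([0.6567, 0.0208, 0.0989]), [np.float64(0.0013679304588659449), np.float64(0.0013679304588660162)])
(315.4, 250) (319, 227) (array([0.6552, 0.0205, 0.097 ]), [np.float64(0.0009062540486910032), np.float64(0.0009062540486909854)])
(315.4, 251) (319, 225) (array([0.6547, 0.0204, 0.0908]), [np.float64(0.0006381400284511898), np.float64(0.0006381400284509114)])
(315.4, 251) (319, 227) (array([0.6532, 0.0201, 0.0888]), [np.float64(0.00015544573483824365), np.float64(0.00015544573483818513)])
```

Tips triangulate to z ≈ 0.09–0.10, against a reported TCP z of 0.067. So they passed over the knob (top 0.091), and the true tips look about 25 mm above the reported TCP. I go back and descend deeper, watching the force.

```bash
python3 -m creep '[[[0,0,0],[0,0,-0.03],0.0],[[0,0,0],[0,-0.045,0],0.0],[[0,0,0],[0,-0.045,0],0.0],[[0,0,0],[0,-0.03,0],0.0],[[0,0,0],[0,0,0.03],0.0]]'
python3 -m creep '[[[0,0,0],[0,0,0.008],0.0],[[0,0,0],[0,0,0.004],0.0]]'
python3 -m creep '[[[0,0,0],[0,0,0.004],0.0],[[0,0,0],[0,0,0.002],0.0]]'
```

```text
clock: 4.85
tcp_pos: [0.6527, 0.1475, 0.0716]
orientation: [1.0, -0.001, 0.002, -0.005]
wrist_force: [0.5, 1.0, -0.0]
finger_gap: 0.001
clock: 5.05
tcp_pos: [0.6506, 0.1498, 0.0567]
orientation: [1.0, 0.001, -0.0, -0.005]
wrist_force: [0.1, -0.6, 1.0]
finger_gap: 0.006
clock: 5.25
tcp_pos: [0.6507, 0.149, 0.0508]
orientation: [1.0, 0.001, -0.0, -0.005]
wrist_force: [-0.2, -0.3, 0.1]
finger_gap: 0.004
```

```bash
python3 -m creep '[[[0,0,0],[0,0,0.005],0.0],[[0,0,0],[0,0,0.002],0.0]]'
python3 -m creep '[[[0,0,0],[0,0,0.003],0.0],[[0,0,0],[0,0,0.001],0.0]]'
python3 -m creep '[[[0,0,0],[0,0.01,0],0.0],[[0,0,0],[0,0.01,0],0.0],[[0,0,0],[0,0.01,0],0.0]]'
python3 -m creep '[[[0,0,0],[0,0.005,0],0.0],[[0,0,0],[0,0.005,0],0.0],[[0,0,0],[0,0.005,0],0.0]]'
```

```text
clock: 5.45
tcp_pos: [0.6516, 0.1479, 0.0443]
orientation: [1.0, -0.0, 0.0, -0.005]
wrist_force: [0.1, -0.9, -0.4]
finger_gap: 0.004
clock: 5.65
tcp_pos: [0.6519, 0.1473, 0.0403]
orientation: [1.0, -0.001, 0.0, -0.005]
wrist_force: [-0.1, 0.3, -0.1]
finger_gap: 0.005
clock: 5.95
tcp_pos: [0.6518, 0.1163, 0.0401]
orientation: [1.0, 0.0, 0.001, -0.005]
wrist_force: [0.4, -0.2, 0.9]
finger_gap: 0.0
clock: 6.25
tcp_pos: [0.6522, 0.0994, 0.0403]
orientation: [1.0, -0.0, 0.001, -0.006]
wrist_force: [0.3, 3.3, -2.4]
finger_gap: 0.006
```

```bash
python3 -m creep '[[[0,0,0],[0,0.012,0],0.0],[[0,0,0],[0,0.015,0],0.0],[[0,0,0],[0,0.015,0],0.0],[[0,0,0],[0,0.010,0],0.0]]'
python3 -m creep '[[[0,0,0],[0,0.010,0],0.0],[[0,0,0],[0,0.005,0],0.0]]'
python3 - <<'E'
from h import *
np.set_printoptions(precision=4,suppress=True)
a,cs=snap('scene','s3')
m=(a[225:285,280:370].max(2)<60).astype('uint8'); n,l,s,c=cv2.connectedComponentsWithStats(m)
for i in range(1,n):
    if s[i,4]>25: print(s[i],c[i]+[280,225],onplane(cs,c[i]+[280,225],.079))
E
```

```text
clock: 6.65
tcp_pos: [0.6535, 0.0492, 0.0402]
orientation: [1.0, 0.002, 0.003, -0.008]
wrist_force: [1.1, 3.4, 0.1]
finger_gap: 0.005
clock: 6.85
tcp_pos: [0.6538, 0.0329, 0.0402]
orientation: [1.0, 0.001, 0.003, -0.008]
wrist_force: [1.0, 2.7, -0.5]
finger_gap: 0.004
[  5   0  67  24 537] [323.2421 235.6946] [0.5886 0.0157 0.079 ]
[30  0 17  3 35] [318.     225.6571] [ 0.5617 -0.0149  0.079 ]
[29 21  6 10 46] [311.2391 251.0435] [0.6531 0.0064 0.079 ]
```

```bash
python3 -m creep '[[[0,0,0],[0,0.005,0],0.0],[[0,0,0],[0,0.005,0],0.0]]'
python3 -m creep '[[[0,0,0],[0,0.004,0],0.0],[[0,0,0],[0,0.003,0],0.0]]'
python3 -m creep '[[[0,0,0],[0,0.003,0],0.0],[[0,0,0],[0,0.003,0],0.0]]'
```

```text
clock: 7.1
tcp_pos: [0.6539, 0.0231, 0.0402]
orientation: [1.0, 0.002, 0.003, -0.008]
wrist_force: [1.7, 3.1, 0.1]
finger_gap: 0.009
clock: 7.3
tcp_pos: [0.6541, 0.0159, 0.0402]
orientation: [1.0, 0.002, 0.003, -0.008]
wrist_force: [1.7, 3.3, 0.2]
finger_gap: 0.007
clock: 7.5
tcp_pos: [0.6543, 0.0122, 0.0403]
orientation: [1.0, 0.003, 0.003, -0.01]
wrist_force: [1.0, 20.7, -0.4]
finger_gap: 0.003
```

The shuttle is against its stop: force jumped to 20.7 N at TCP y 0.0122, knob ≈ -0.014, as expected. I back off and move over to the ball.

```bash
python3 -m creep '[[[0,0,0],[0,-0.02,0],0.0],[[0,0,0],[0,0,-0.048],0.0],[[0,0,0],[0,0,-0.048],0.0],[[0,0,0],[0,0,-0.048],0.0],[[0,0,0],[0,0,-0.048],0.0]]'
python3 -m creep '[[[0,0,0],[0,0,-0.048],0.06],[[0,0,0],[0,0,-0.048],0.06],[[0,0,0],[0,0,-0.04],0.06],[[0,0,0],[-0.022,0.044,-0.01],0.06],[[0,0,0],[-0.022,0.044,0],0.06]]'
python3 -m creep '[[[0,0,0],[-0.022,0.044,0],0.06],[[0,0,0],[-0.022,0.044,0],0.06],[[0,0,0],[-0.022,0.044,0],0.06],[[0,0,0],[-0.015,0.03,0],0.06],[[0,0,0],[0,0,0],0.06]]'
```

```text
clock: 8.0
tcp_pos: [0.6471, 0.0257, 0.2301]
orientation: [1.0, 0.003, -0.005, -0.008]
wrist_force: [0.9, -0.0, 0.3]
finger_gap: 0.005
clock: 8.5
tcp_pos: [0.6053, -0.062, 0.3873]
orientation: [1.0, 0.006, -0.003, -0.008]
wrist_force: [0.5, -1.4, -0.3]
finger_gap: 0.39
clock: 9.0
tcp_pos: [0.5172, -0.2375, 0.3861]
orientation: [1.0, 0.001, -0.005, -0.005]
wrist_force: [0.4, 0.1, 0.0]
finger_gap: 0.64
```

```bash
python3 -m creep '[[[0,0,0],[0.004,0.003,0.045],0.06],[[0,0,0],[0,0,0.04],0.06],[[0,0,0],[0,0,0],0.06]]'
python3 - <<'E'
from h import *
np.set_printoptions(precision=4,suppress=True)
im,c=snap('wrist','w4'); s,cs=snap('scene','s4'); t,ct=snap('top','t4')
print(arm.sense()['tcp_pos'],proj(c,[.5229,-.2417,.2274]),proj(c,arm.sense()['tcp_pos']),proj(cs,[.5229,-.2417,.2274]))
o=np.zeros((560,640,3),'uint8'); o[:400]=im; o[400:,:240]=cv2.resize(s[110:190,200:320],(240,160)); cv2.imwrite('pics/m4.png',o)
E
```

```text
clock: 9.3
tcp_pos: [0.5188, -0.2421, 0.2997]
orientation: [1.0, -0.002, -0.005, -0.004]
wrist_force: [-0.3, 0.6, 0.2]
finger_gap: 0.638
[ 0.5218 -0.2425  0.3055] [319.1629 190.6398] [319.5688 218.7139] [255.8063 162.0762]
```

View pics/m4.png

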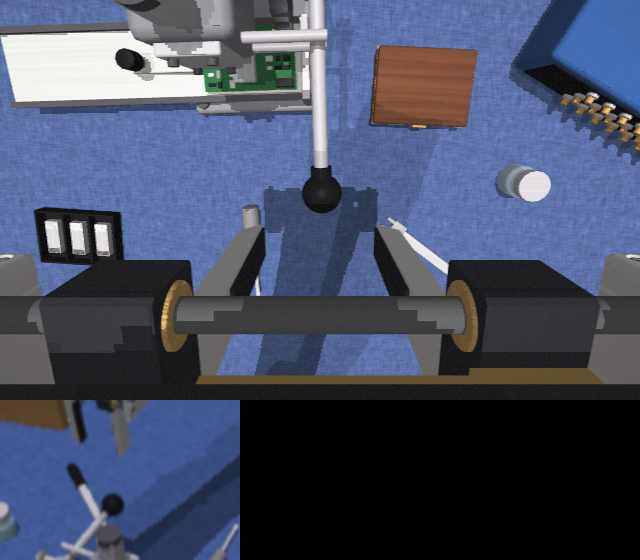

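Wrist: the ball is at (322,193), predicted (319,191), so centred to about 1.5 mm between tips at columns 265 and 375. I descend and grip.

```bash
python3 -m creep '[[[0,0,0],[0,0,0.035],0.06],[[0,0,0],[0,0,0.035],0.06],[[0,0,0],[0,0,0.03],0.06],[[0,0,0],[0,0,0.012],0.06],[[0,0,0],[0,0,0],0.06]]'
python3 - <<'E'
from h import *
np.set_printoptions(precision=4,suppress=True)
im,c=snap('wrist','w5'); s,cs=snap('scene','s5'); print(arm.sense()['tcp_pos'],proj(cs,arm.sense()['tcp_pos']),proj(cs,[.522,-.2425,.2274]))
o=np.zeros((560,800,3),'uint8'); o[:250,:400]=cv2.resize(im,(400,250)); o[:480,400:]=cv2.resize(s[120:192,225:285],(400,480)); cv2.imwrite('pics/m5.png',o)
E
```

```text
clock: 9.95
tcp_pos: [0.5291, -0.243, 0.2024]
orientation: [1.0, -0.0, 0.006, 0.001]
wrist_force: [-0.7, 0.2, 0.9]
finger_gap: 0.638
[ 0.5298 -0.2432  0.2038] [255.2234 168.7585] [255.735  161.8044]
```

View pics/m5.png

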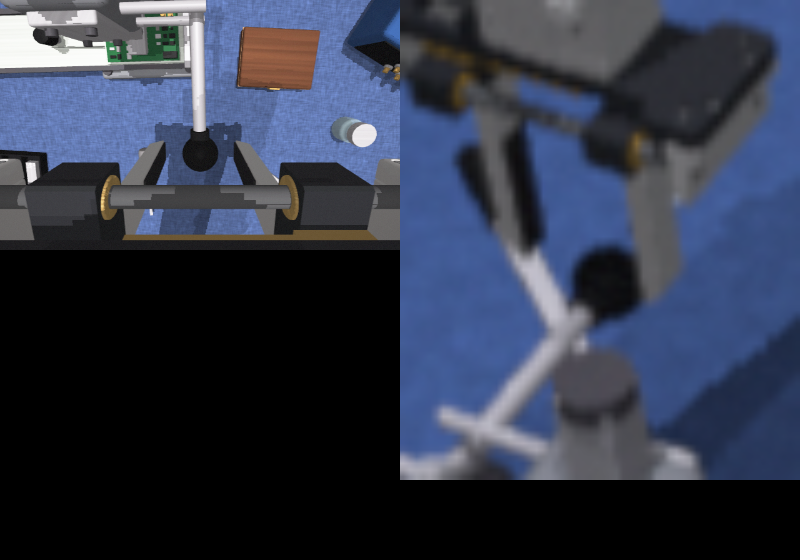

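Scene crop: the tip midpoint is level with the ball centre at TCP z 0.204, which confirms the offset of about 25 mm. I need about 20 mm more depth and -7 mm in x.

```bash
python3 -m creep '[[[0,0,0],[-0.007,0.001,0.012],0.06],[[0,0,0],[0,0,0.009],0.06],[[0,0,0],[0,0,0.0],0.06]]'
python3 -m creep '[[[0,0,0],[0,0,0],0.02],[[0,0,0],[0,0,0],0.02],[[0,0,0],[0,0,0],0.02],[[0,0,0],[0,0,0],0.02],[[0,0,0],[0,0,0],0.02]]' 40
```

```text
clock: 10.35
tcp_pos: [0.5242, -0.2451, 0.1847]
orientation: [1.0, -0.001, 0.009, 0.002]
wrist_force: [-0.1, 0.6, -0.8]
finger_gap: 0.637
clock: 10.85
tcp_pos: [0.5245, -0.2435, 0.1852]
orientation: [1.0, -0.0, 0.009, 0.001]
wrist_force: [-0.2, -3.7, -1.1]
finger_gap: 0.348
```

```bash
python3 -m creep '[[[0,0,0],[0,0,-0.005],0.02],[[0,0,0],[0,0,-0.005],0.02],[[0,0,0],[0,0,-0.005],0.02]]'
python3 -m creep '[[[0,0,0],[0,0,-0.005],0.02],[[0,0,0],[0.001,0,-0.005],0.02],[[0,0,0],[0,0,-0.005],0.02]]'
python3 - <<'E'
from h import *
np.set_printoptions(precision=4,suppress=True)
s,cs=snap('scene','s6'); print(arm.sense()['tcp_pos'],arm.sense()['wrist_force'],arm.sense()['finger_gap'])
m=(s[120:185,225:285].max(2)<60).astype('uint8'); n,l,st,c=cv2.connectedComponentsWithStats(m)
for i in range(1,n):
    if st[i,4]>30: print(st[i],c[i]+[225,120])
for z in(.2274,.25,.257,.269): print(z,proj(cs,[.523,-.2425,z]))
E
```

```text
clock: 11.15
tcp_pos: [0.5244, -0.2436, 0.2007]
orientation: [1.0, -0.0, 0.009, 0.001]
wrist_force: [2.9, 0.5, -5.2]
finger_gap: 0.35
clock: 11.45
tcp_pos: [0.5256, -0.2436, 0.2175]
orientation: [1.0, -0.0, 0.01, 0.001]
wrist_force: [7.6, 0.4, -4.6]
finger_gap: 0.349
[ 0.5258 -0.2436  0.2184] [1.5236 1.3298 0.1909] 0.3457689451611504
[  3   0  53  42 646] [255.4938 132.4443]
[ 9 22  8 11 51] [237.451  147.0784]
0.2274 [255.5637 162.0178]
0.25 [254.5661 156.7235]
0.257 [254.251  155.0512]
0.269 [253.704  152.1478]
```

```bash
python3 -m creep '[[[0,0,0],[0.001,0,-0.003],0.02],[[0,0,0],[0,0,-0.003],0.02]]'
python3 -m creep '[[[0,0,0],[0,0,-0.003],0.02],[[0,0,0],[0,0,-0.002],0.02]]'
```

```text
clock: 11.7
tcp_pos: [0.5269, -0.2436, 0.225]
orientation: [1.0, -0.0, 0.01, 0.002]
wrist_force: [7.8, -0.2, -4.8]
finger_gap: 0.342
clock: 11.9
tcp_pos: [0.5276, -0.2436, 0.2306]
orientation: [1.0, -0.0, 0.011, 0.002]
wrist_force: [4.6, -0.6, -4.2]
finger_gap: 0.339
```

```bash
python3 -m creep '[[[0,0,0],[0,0,-0.002],0.02],[[0,0,0],[0,0,-0.002],0.02]]'
python3 - <<'E'
from h import *
w,c=snap('wrist','w7');s,cs=snap('scene','s7')
o=np.zeros((500,800,3),'uint8'); o[:400,:400]=cv2.resize(w[150:350,220:420],(400,400)); o[:480,400:]=cv2.resize(s[115:187,225:285],(400,480)); cv2.imwrite('pics/m7.png',o)
E
```

```text
clock: 12.1
tcp_pos: [0.5272, -0.2435, 0.2339]
orientation: [1.0, -0.0, 0.01, 0.001]
wrist_force: [6.7, -1.3, -20.8]
finger_gap: 0.332
```

View pics/m7.png

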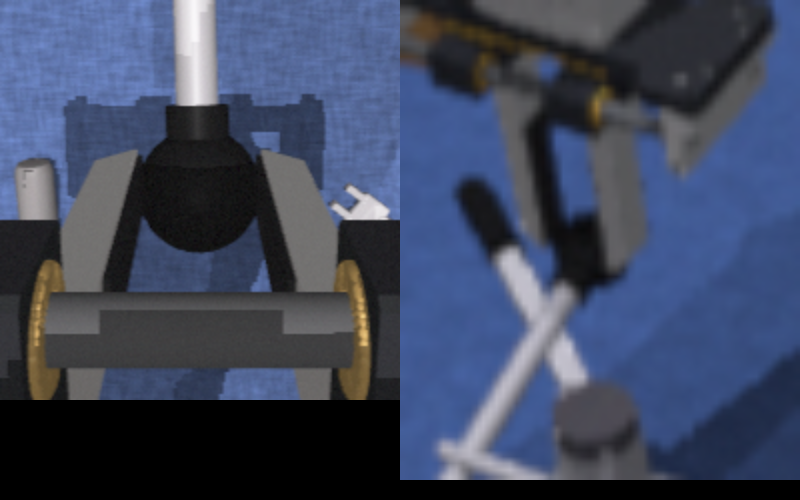

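The lever is at its top stop (Fz −21 N). The pictures and the shrinking gap (31 mm < 35) show the tips holding the ball above its equator, so I re-grip 12 mm deeper.

```bash
python3 -m creep '[[[0,0,0],[0,0,0.003],0.05],[[0,0,0],[0,0,0],0.05],[[0,0,0],[0,0,0.006],0.05],[[0,0,0],[0,0,0.005],0.05],[[0,0,0],[0,0,0],0.05]]'
python3 -m creep '[[[0,0,0],[0,0,0],0.025],[[0,0,0],[0,0,0],0.025],[[0,0,0],[0,0,0],0.025],[[0,0,0],[0,0,0],0.025]]' 40
```

```text
clock: 12.7
tcp_pos: [0.5269, -0.2439, 0.2198]
orientation: [1.0, -0.0, 0.01, 0.002]
wrist_force: [0.3, -0.6, 0.2]
finger_gap: 0.53
clock: 13.1
tcp_pos: [0.5268, -0.2436, 0.2196]
orientation: [1.0, -0.0, 0.01, 0.002]
wrist_force: [-0.4, -0.6, -1.6]
finger_gap: 0.356
```

```bash
python3 -m creep '[[[0,0,0],[0,0,-0.002],0.025],[[0,0,0],[0,0,-0.001],0.025]]'
python3 -m creep '[[[0,0,0],[0,0,-0.001],0.025]]'
```

```text
clock: 13.3
tcp_pos: [0.5269, -0.2435, 0.2213]
orientation: [1.0, -0.0, 0.01, 0.001]
wrist_force: [9.2, -2.4, -23.7]
finger_gap: 0.353
clock: 13.4
tcp_pos: [0.5269, -0.2435, 0.2213]
orientation: [1.0, 0.0, 0.01, 0.001]
wrist_force: [7.1, -1.9, -17.6]
finger_gap: 0.354
```

Top stop is at TCP z ≈ 0.2205, so 0.36 rad is at about 0.160. First stroke; it is geometrically bound to be free travel.

```bash
python3 -m creep '[[[0,0,0],[-0.001,0,0.006],0.025],[[0,0,0],[-0.001,0,0.006],0.025],[[0,0,0],[-0.001,0,0.006],0.025]]'
python3 -m creep '[[[0,0,0],[0,0,0.006],0.025],[[0,0,0],[0,0,0.006],0.025],[[0,0,0],[0,0,0.006],0.025]]'
```

```text
clock: 13.7
tcp_pos: [0.5244, -0.2436, 0.2031]
orientation: [1.0, -0.0, 0.01, 0.001]
wrist_force: [-0.4, 0.7, 4.3]
finger_gap: 0.356
clock: 14.0
tcp_pos: [0.5241, -0.2437, 0.1839]
orientation: [1.0, -0.0, 0.01, 0.001]
wrist_force: [-1.0, 0.6, 2.6]
finger_gap: 0.358
```

```bash
python3 -m creep '[[[0,0,0],[0,0,0.006],0.025],[[0,0,0],[0.001,0,0.006],0.025],[[0,0,0],[0.001,0,0.006],0.025]]'
python3 -m creep '[[[0,0,0],[0.001,0,0.004],0.025],[[0,0,0],[0,0,0.002],0.025],[[0,0,0],[0,0,0],0.025]]'
```

```text
clock: 14.3
tcp_pos: [0.526, -0.2436, 0.1641]
orientation: [1.0, -0.0, 0.009, 0.001]
wrist_force: [-2.5, 1.3, 2.3]
finger_gap: 0.355
clock: 14.6
tcp_pos: [0.5274, -0.2436, 0.1565]
orientation: [1.0, -0.0, 0.009, 0.001]
wrist_force: [-3.1, 0.8, 1.6]
finger_gap: 0.355
```

Stroke 1 was free (2–4 N) and reached about 0.375 rad. Back up.

```bash
python3 -m creep '[[[0,0,0],[-0.001,0,-0.009],0.025],[[0,0,0],[-0.001,0,-0.009],0.025],[[0,0,0],[-0.001,0,-0.009],0.025],[[0,0,0],[0,0,-0.009],0.025],[[0,0,0],[0.001,0,-0.009],0.025]]'
python3 -m creep '[[[0,0,0],[0.001,0,-0.009],0.025],[[0,0,0],[0.001,0,-0.005],0.025],[[0,0,0],[0,0,-0.003],0.025],[[0,0,0],[0,0,-0.001],0.025]]'
```

```text
clock: 15.1
tcp_pos: [0.5253, -0.2436, 0.2052]
orientation: [1.0, 0.0, 0.01, 0.001]
wrist_force: [1.5, -0.2, -4.4]
finger_gap: 0.353
clock: 15.5
tcp_pos: [0.5265, -0.2435, 0.2232]
orientation: [1.0, 0.0, 0.009, 0.001]
wrist_force: [5.9, -2.1, -10.4]
finger_gap: 0.352
```

```bash
python3 -m creep '[[[0,0,0],[-0.001,0,0.006],0.025],[[0,0,0],[-0.001,0,0.006],0.025],[[0,0,0],[-0.001,0,0.006],0.025],[[0,0,0],[0,0,0.006],0.025]]'
python3 -m creep '[[[0,0,0],[0,0,0.006],0.025],[[0,0,0],[0,0,0.006],0.025]]'
```

```text
clock: 15.9
tcp_pos: [0.5235, -0.2436, 0.1987]
orientation: [1.0, -0.0, 0.009, 0.001]
wrist_force: [-4.4, 1.3, 4.1]
finger_gap: 0.358
clock: 16.1
tcp_pos: [0.5235, -0.2436, 0.1858]
orientation: [1.0, -0.0, 0.009, 0.001]
wrist_force: [-1.8, 0.6, 3.0]
finger_gap: 0.353
```

```bash
python3 -m creep '[[[0,0,0],[0,0,0.006],0.025],[[0,0,0],[0.001,0,0.004],0.025]]'
```

```text
clock: 16.3
tcp_pos: [0.5242, -0.2436, 0.1745]
orientation: [1.0, -0.0, 0.009, 0.001]
wrist_force: [-8.0, 0.8, 2.5]
finger_gap: 0.356
```

```bash
python3 -m creep '[[[0,0,0],[0.001,0,0.006],0.025],[[0,0,0],[0.001,0,0.005],0.025]]'
python3 -m creep '[[[0,0,0],[0.001,0,0.004],0.025],[[0,0,0],[0,0,0],0.025]]'
```

```text
clock: 16.5
tcp_pos: [0.5262, -0.2436, 0.1627]
orientation: [1.0, -0.0, 0.008, 0.001]
wrist_force: [-4.6, 1.0, 8.8]
finger_gap: 0.354
clock: 16.7
tcp_pos: [0.5273, -0.2435, 0.158]
orientation: [1.0, -0.0, 0.008, 0.001]
wrist_force: [-2.5, 0.3, 6.5]
finger_gap: 0.349
```

```bash
python3 -m creep '[[[0,0,0],[0,0,0.002],0.025]]'
python3 -m creep '[[[0,0,0],[-0.001,0,-0.009],0.025],[[0,0,0],[-0.001,0,-0.009],0.025],[[0,0,0],[-0.001,0,-0.009],0.025],[[0,0,0],[0,0,-0.009],0.025],[[0,0,0],[0.001,0,-0.009],0.025]]'
python3 -m creep '[[[0,0,0],[0.001,0,-0.009],0.025],[[0,0,0],[0.001,0,-0.004],0.025],[[0,0,0],[0,0,-0.003],0.025],[[0,0,0],[0,0,-0.001],0.025]]'
```

```text
clock: 16.8
tcp_pos: [0.5278, -0.2436, 0.1561]
orientation: [1.0, -0.0, 0.008, 0.001]
wrist_force: [-3.4, 1.1, 9.4]
finger_gap: 0.356
clock: 17.3
tcp_pos: [0.5251, -0.2435, 0.2027]
orientation: [1.0, 0.0, 0.008, 0.001]
wrist_force: [0.9, -0.9, -4.6]
finger_gap: 0.358
clock: 17.7
tcp_pos: [0.5277, -0.2435, 0.2227]
orientation: [1.0, 0.0, 0.009, 0.001]
wrist_force: [3.0, -1.2, -8.7]
finger_gap: 0.355
```

Stroke 2 ended with the cage moving (6–9 N). Stroke 3: down to engagement, then small steps.

```bash
python3 -m creep '[[[0,0,0],[-0.001,0,0.006],0.025],[[0,0,0],[-0.001,0,0.006],0.025],[[0,0,0],[-0.001,0,0.005],0.025]]'
python3 -m creep '[[[0,0,0],[0,0,0.002],0.025],[[0,0,0],[0,0,0.002],0.025]]'
```

```text
clock: 18.0
tcp_pos: [0.5252, -0.2436, 0.2051]
orientation: [1.0, 0.0, 0.01, 0.001]
wrist_force: [3.1, -0.4, 6.8]
finger_gap: 0.357
clock: 18.2
tcp_pos: [0.5249, -0.2436, 0.2006]
orientation: [1.0, -0.0, 0.009, 0.001]
wrist_force: [-4.7, 1.4, 9.9]
finger_gap: 0.357
```

```bash
python3 -m creep '[[[0,0,0],[0,0,0.002],0.025],[[0,0,0],[0,0,0.001],0.025]]'
```

```text
clock: 18.4
tcp_pos: [0.5247, -0.2436, 0.1977]
orientation: [1.0, -0.0, 0.009, 0.001]
wrist_force: [-3.1, 0.9, 9.8]
finger_gap: 0.354
```

```bash
python3 -m creep '[[[0,0,0],[0,0,0.0015],0.025],[[0,0,0],[0,0,0.001],0.025]]'
```

```text
clock: 18.6
tcp_pos: [0.5247, -0.2437, 0.1956]
orientation: [1.0, -0.0, 0.009, 0.001]
wrist_force: [-3.8, 1.0, 10.6]
finger_gap: 0.358
```

Run:
```python
from station import arm
s=arm.sense(); print(s['tcp_pos'],s['wrist_force'])
```

```text
[ 0.52468161 -0.24367223  0.19558459] [-3.8186796   1.00970355 10.64981554]
```

```bash
python3 -m creep '[[[0,0,0],[0,0,0.001],0.025]]'; python3 -m creep '[[[0,0,0],[0,0,0.0],0.025]]'
```

```text
clock: 18.7
tcp_pos: [0.5247, -0.2437, 0.1948]
orientation: [1.0, -0.0, 0.009, 0.001]
wrist_force: [-2.9, 1.2, 9.7]
finger_gap: 0.355
clock: 18.8
tcp_pos: [0.5246, -0.2437, 0.1948]
orientation: [1.0, -0.0, 0.01, 0.001]
wrist_force: [-1.6, 1.0, 7.5]
finger_gap: 0.353
```

```bash
python3 -m creep '[[[0,0,0],[0,0,0.001],0.025],[[0,0,0],[0,0,0.001],0.025]]'
```

```text
clock: 19.0
tcp_pos: [0.5246, -0.2437, 0.1933]
orientation: [1.0, -0.0, 0.01, 0.002]
wrist_force: [-3.2, -0.0, 10.1]
finger_gap: 0.355
```

```bash
python3 -m creep '[[[0,0,0],[0,0,0.001],0.025],[[0,0,0],[0,0,0.001],0.025]]'
```

```text
clock: 19.2
tcp_pos: [0.5247, -0.2437, 0.1919]
orientation: [1.0, -0.001, 0.01, 0.002]
wrist_force: [-3.2, 0.4, 9.4]
finger_gap: 0.356
```

```bash
python3 -m creep '[[[0,0,0],[0,0,0.0015],0.025],[[0,0,0],[0,0,0.001],0.025]]'
```

```text
clock: 19.4
tcp_pos: [0.5248, -0.2438, 0.1899]
orientation: [1.0, -0.001, 0.01, 0.002]
wrist_force: [-3.1, 0.7, 10.0]
finger_gap: 0.354
```

```bash
python3 -m creep '[[[0,0,0],[0,0,0.0015],0.025],[[0,0,0],[0,0,0.001],0.025]]'
```

```text
clock: 19.6
tcp_pos: [0.5249, -0.2438, 0.1879]
orientation: [1.0, -0.001, 0.011, 0.002]
wrist_force: [-2.9, 0.7, 9.8]
finger_gap: 0.362
```

```bash
python3 -m creep '[[[0,0,0],[0,0,0.001],0.025],[[0,0,0],[0,0,0.001],0.025]]'
```

```text
clock: 19.8
tcp_pos: [0.5249, -0.2438, 0.1863]
orientation: [1.0, -0.001, 0.011, 0.003]
wrist_force: [-3.3, 1.0, 9.8]
finger_gap: 0.359
```

```bash
python3 -m creep '[[[0,0,0],[0,0,0.001],0.025],[[0,0,0],[0,0,0.001],0.025]]'; python3 -m creep '[[[0,0,0],[0,0,0.001],0.025],[[0,0,0],[0,0,0.001],0.025]]'
```

```text
clock: 20.0
tcp_pos: [0.5251, -0.2438, 0.1849]
orientation: [1.0, -0.001, 0.011, 0.003]
wrist_force: [-2.2, 0.9, 10.0]
finger_gap: 0.36
clock: 20.2
tcp_pos: [0.5252, -0.2438, 0.1834]
orientation: [1.0, -0.001, 0.011, 0.003]
wrist_force: [-2.5, 0.4, 10.7]
finger_gap: 0.356
```

```bash
python3 -m creep '[[[0,0,0],[0,0,0.001],0.025],[[0,0,0],[0,0,0.001],0.025]]'
```

```text
clock: 20.4
tcp_pos: [0.5254, -0.2438, 0.182]
orientation: [1.0, -0.001, 0.012, 0.003]
wrist_force: [-4.0, 0.7, 10.2]
finger_gap: 0.354
```

```bash
python3 -m creep '[[[0,0,0],[0,0,0.001],0.025],[[0,0,0],[0,0,0.001],0.025]]'; python3 -m creep '[[[0,0,0],[0,0,0.001],0.025],[[0,0,0],[0,0,0.001],0.025]]'
```

```text
clock: 20.6
tcp_pos: [0.5256, -0.2439, 0.1805]
orientation: [1.0, -0.001, 0.012, 0.004]
wrist_force: [-2.8, 1.4, 9.2]
finger_gap: 0.357
clock: 20.8
tcp_pos: [0.5258, -0.2439, 0.179]
orientation: [1.0, -0.001, 0.012, 0.004]
wrist_force: [-3.2, 2.3, 9.7]
finger_gap: 0.352
```

```bash
python3 -m creep '[[[0,0,0],[0,0,0.001],0.025],[[0,0,0],[0,0,0.001],0.025]]'; python3 -m creep '[[[0,0,0],[0,0,0.001],0.025],[[0,0,0],[0,0,0.001],0.025]]'
```

```text
clock: 21.0
tcp_pos: [0.526, -0.244, 0.1776]
orientation: [1.0, -0.001, 0.013, 0.004]
wrist_force: [-2.3, 1.0, 10.9]
finger_gap: 0.357
clock: 21.2
tcp_pos: [0.5262, -0.2439, 0.1761]
orientation: [1.0, -0.001, 0.013, 0.005]
wrist_force: [-3.5, 1.3, 10.4]
finger_gap: 0.351
```

```bash
python3 -m creep '[[[0,0,0],[0,0,0.001],0.025],[[0,0,0],[0,0,0.001],0.025]]'
```

```text
clock: 21.4
tcp_pos: [0.5265, -0.244, 0.1747]
orientation: [1.0, -0.001, 0.014, 0.005]
wrist_force: [-2.3, -0.3, 10.4]
finger_gap: 0.355
```

```bash
python3 -m creep '[[[0,0,0],[0,0,0.001],0.025],[[0,0,0],[0,0,0.001],0.025]]'
```

```text
clock: 21.6
tcp_pos: [0.5267, -0.2441, 0.1732]
orientation: [1.0, -0.001, 0.014, 0.005]
wrist_force: [-3.4, 2.2, 10.4]
finger_gap: 0.357
```

```bash
python3 -m creep '[[[0,0,0],[0,0,0.001],0.025],[[0,0,0],[0,0,0.001],0.025]]'
```

```text
clock: 21.8
tcp_pos: [0.5271, -0.244, 0.1718]
orientation: [1.0, -0.001, 0.015, 0.005]
wrist_force: [-3.0, 0.6, 10.0]
finger_gap: 0.353
```

```bash
python3 -m creep '[[[0,0,0],[0,0,0.001],0.025],[[0,0,0],[0,0,0.001],0.025]]'
```

```text
clock: 22.0
tcp_pos: [0.5273, -0.2441, 0.1704]
orientation: [1.0, -0.001, 0.015, 0.006]
wrist_force: [-2.8, 1.4, 11.4]
finger_gap: 0.358
```

```bash
python3 -m creep '[[[0,0,0],[0,0,0.001],0.025],[[0,0,0],[0,0,0.001],0.025]]'
```

```text
clock: 22.2
tcp_pos: [0.5276, -0.2441, 0.1689]
orientation: [1.0, -0.001, 0.015, 0.006]
wrist_force: [-2.8, 1.4, 10.0]
finger_gap: 0.353
```

Run:
```python
from h import *
np.set_printoptions(precision=1,suppress=True)
w,c=snap('wrist','w8');s,cs=snap('scene','s8')
print(arm.sense()['wrist_force'])
o=np.zeros((560,800,3),'uint8'); o[:400,:400]=cv2.resize(w[150:350,220:420],(400,400)); o[:480,400:]=cv2.resize(s[115:187,225:285],(400,480)); cv2.imwrite('pics/m8.png',o)
for a in(0,.2,.3,.36): 
    X=[.6923-.17*np.cos(.2-a),-.2425,.235+.17*np.sin(.2-a)]; p=proj(cs,X); print(a,p,(p-[225,115])*6.667+[400,0],proj(c,X))
```

```text
[-2.8  0.9  8. ]
0 [253.2 152.8] [588.3 251.9] [318.2 294.6]
0.2 [255.4 160.1] [602.4 300.7] [317.4 267.6]
0.3 [255.9 164.2] [606.3 328. ] [317.2 253.3]
0.36 [256.2 166.8] [607.7 345.2] [317.  244.5]
```

View pics/m8.png

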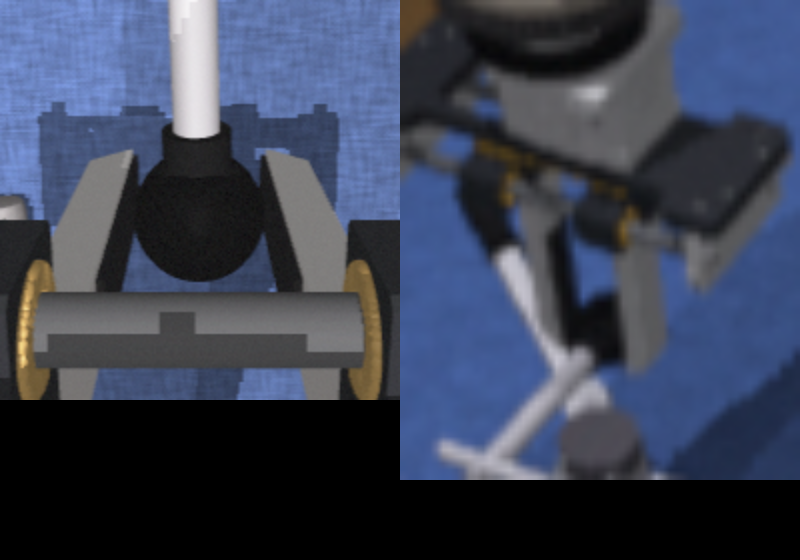

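The ball is still centred in the grip (wrist row 256, lever ≈ 0.28–0.31), so there is no gross slip and the cage is still moving. I continue in small steps.

```bash
python3 -m creep '[[[0,0,0],[0,0,0.001],0.025],[[0,0,0],[0,0,0.001],0.025]]'
```

```text
clock: 22.5
tcp_pos: [0.528, -0.2441, 0.1675]
orientation: [1.0, -0.0, 0.016, 0.006]
wrist_force: [-3.1, 0.8, 10.1]
finger_gap: 0.355
```

```bash
python3 -m creep '[[[0,0,0],[0,0,0.001],0.025],[[0,0,0],[0,0,0.001],0.025]]'
```

```text
clock: 22.7
tcp_pos: [0.5283, -0.2442, 0.1663]
orientation: [1.0, -0.001, 0.016, 0.007]
wrist_force: [-2.6, 1.9, 11.9]
finger_gap: 0.353
```

```bash
python3 -m creep '[[[0,0,0],[0,0,0.001],0.025]]'
```

```text
clock: 22.8
tcp_pos: [0.5285, -0.2441, 0.1656]
orientation: [1.0, -0.001, 0.017, 0.007]
wrist_force: [-4.0, 1.8, 12.0]
finger_gap: 0.353
```

```bash
python3 -m creep '[[[0,0,0],[0,0,0.001],0.025]]'
```

```text
clock: 22.9
tcp_pos: [0.5288, -0.2442, 0.1651]
orientation: [1.0, -0.0, 0.017, 0.007]
wrist_force: [-3.4, 1.8, 12.4]
finger_gap: 0.352
```

```bash
python3 -m creep '[[[0,0,0],[0,0,0.001],0.025]]'
```

```text
clock: 23.0
tcp_pos: [0.5289, -0.2442, 0.1645]
orientation: [1.0, -0.001, 0.017, 0.007]
wrist_force: [-4.2, 1.8, 12.5]
finger_gap: 0.352
```

```bash
python3 -m creep '[[[0,0,0],[0,0,0],0.025]]';python3 -m creep '[[[0,0,0],[0,0,0],0.025]]'
```

```text
clock: 23.1
tcp_pos: [0.5289, -0.2442, 0.1647]
orientation: [1.0, -0.001, 0.017, 0.007]
wrist_force: [-4.0, 0.6, 9.4]
finger_gap: 0.351
clock: 23.2
tcp_pos: [0.5289, -0.2442, 0.1649]
orientation: [1.0, -0.001, 0.017, 0.007]
wrist_force: [-3.1, 1.1, 8.8]
finger_gap: 0.354
```

```bash
python3 -m creep '[[[0,0,0],[0,0,0.001],0.025],[[0,0,0],[0,0,0.001],0.025]]'
```

```text
clock: 23.4
tcp_pos: [0.5292, -0.2442, 0.1638]
orientation: [1.0, -0.001, 0.018, 0.008]
wrist_force: [-3.1, 1.8, 12.5]
finger_gap: 0.354
```

```bash
python3 -m creep '[[[0,0,0],[0,0,0.001],0.025],[[0,0,0],[0,0,0.001],0.025]]'
```

```text
clock: 23.6
tcp_pos: [0.5296, -0.2443, 0.1628]
orientation: [1.0, -0.001, 0.018, 0.008]
wrist_force: [-5.8, 1.4, 12.9]
finger_gap: 0.35
```

```bash
python3 -m creep '[[[0,0,0],[0,0,0.0015],0.025]]'; python3 -m creep '[[[0,0,0],[0,0,0.0015],0.025]]'
```

```text
clock: 23.7
tcp_pos: [0.5299, -0.2443, 0.1619]
orientation: [1.0, -0.001, 0.019, 0.008]
wrist_force: [-4.4, 1.3, 14.0]
finger_gap: 0.356
clock: 23.8
tcp_pos: [0.5304, -0.2443, 0.161]
orientation: [1.0, -0.001, 0.019, 0.008]
wrist_force: [-3.4, 2.1, 13.4]
finger_gap: 0.35
```

The lever is firm: 13.4–14 N against about 10 N while pressing. I stop pulling and take the lever back up.

```bash
python3 -m creep '[[[0,0,0],[-0.001,0,-0.009],0.025],[[0,0,0],[-0.001,0,-0.009],0.025],[[0,0,0],[-0.001,0,-0.009],0.025],[[0,0,0],[0,0,-0.009],0.025],[[0,0,0],[0,0,-0.008],0.025]]'
python3 -m creep '[[[0,0,0],[0,0,-0.006],0.025],[[0,0,0],[0,0,-0.003],0.025],[[0,0,0],[0,0,-0.002],0.025],[[0,0,0],[0,0,-0.002],0.025]]'
```

```text
clock: 24.3
tcp_pos: [0.5292, -0.2444, 0.2061]
orientation: [1.0, -0.0, 0.023, 0.009]
wrist_force: [9.0, -2.6, -4.0]
finger_gap: 0.355
clock: 24.7
tcp_pos: [0.5311, -0.2443, 0.2197]
orientation: [1.0, 0.0, 0.026, 0.009]
wrist_force: [7.1, -2.0, -5.1]
finger_gap: 0.357
```

```bash
python3 -m creep '[[[0,0,0],[0,0,-0.002],0.025],[[0,0,0],[0,0,-0.002],0.025]]';python3 -m creep '[[[0,0,0],[0,0,-0.002],0.025],[[0,0,0],[0,0,-0.001],0.025]]'
```

```text
clock: 24.9
tcp_pos: [0.531, -0.2442, 0.2217]
orientation: [1.0, 0.0, 0.025, 0.009]
wrist_force: [10.8, -5.5, -24.3]
finger_gap: 0.349
clock: 25.1
tcp_pos: [0.5308, -0.2442, 0.2217]
orientation: [1.0, 0.0, 0.025, 0.008]
wrist_force: [6.7, -2.4, -7.2]
finger_gap: 0.354
```

Top stop is at the same TCP height as before, so nothing slipped. I check with a cautious partial stroke: if the cage is home, the lever should go firm right at engagement.

```bash
python3 -m creep '[[[0,0,0],[-0.001,0,0.005],0.025],[[0,0,0],[-0.001,0,0.004],0.025]]'; python3 -m creep '[[[0,0,0],[-0.001,0,0.002],0.025]]'; python3 -m creep '[[[0,0,0],[0,0,0.001],0.025]]'
```

```text
clock: 25.3
tcp_pos: [0.5291, -0.2442, 0.2117]
orientation: [1.0, 0.0, 0.025, 0.008]
wrist_force: [3.7, -1.5, 0.9]
finger_gap: 0.353
clock: 25.4
tcp_pos: [0.5288, -0.2442, 0.2095]
orientation: [1.0, 0.0, 0.026, 0.008]
wrist_force: [6.9, -0.7, 0.8]
finger_gap: 0.355
clock: 25.5
tcp_pos: [0.5288, -0.2442, 0.2083]
orientation: [1.0, 0.0, 0.026, 0.008]
wrist_force: [-1.6, -1.1, 1.7]
finger_gap: 0.353
```

```bash
python3 -m creep '[[[0,0,0],[0,0,0.0015],0.025]]'; python3 -m creep '[[[0,0,0],[0,0,0.001],0.025]]'; python3 -m creep '[[[0,0,0],[0,0,0.001],0.025]]'; python3 -m creep '[[[0,0,0],[0,0,0.001],0.025]]'
```

```text
clock: 25.6
tcp_pos: [0.5286, -0.2443, 0.2067]
orientation: [1.0, 0.0, 0.025, 0.008]
wrist_force: [-0.9, -0.8, 2.1]
finger_gap: 0.355
clock: 25.7
tcp_pos: [0.5284, -0.2443, 0.2055]
orientation: [1.0, 0.0, 0.025, 0.008]
wrist_force: [0.4, 0.3, 1.7]
finger_gap: 0.359
clock: 25.8
tcp_pos: [0.5283, -0.2443, 0.2045]
orientation: [1.0, 0.0, 0.025, 0.008]
wrist_force: [-0.9, 0.5, 2.6]
finger_gap: 0.354
clock: 25.9
tcp_pos: [0.5282, -0.2443, 0.2034]
orientation: [1.0, 0.0, 0.025, 0.008]
wrist_force: [-0.7, -0.7, 2.8]
finger_gap: 0.352
```

```bash
python3 -m creep '[[[0,0,0],[0,0,0.0015],0.025]]'; python3 -m creep '[[[0,0,0],[0,0,0.0015],0.025]]'; python3 -m creep '[[[0,0,0],[0,0,0.0015],0.025]]'; python3 -m creep '[[[0,0,0],[0,0,0.0015],0.025]]'
```

```text
clock: 26.0
tcp_pos: [0.5281, -0.2443, 0.2018]
orientation: [1.0, 0.0, 0.025, 0.008]
wrist_force: [-2.3, -0.0, 2.4]
finger_gap: 0.356
clock: 26.1
tcp_pos: [0.5279, -0.2443, 0.2002]
orientation: [1.0, 0.0, 0.025, 0.008]
wrist_force: [-2.2, 0.5, 3.2]
finger_gap: 0.35
clock: 26.2
tcp_pos: [0.5278, -0.2443, 0.1985]
orientation: [1.0, 0.0, 0.024, 0.008]
wrist_force: [-3.5, -0.4, 3.1]
finger_gap: 0.353
clock: 26.3
tcp_pos: [0.5277, -0.2443, 0.1968]
orientation: [1.0, 0.0, 0.024, 0.008]
wrist_force: [-3.0, 0.2, 2.6]
finger_gap: 0.358
```

```bash
python3 -m creep '[[[0,0,0],[0,0,0.003],0.025],[[0,0,0],[0,0,0.003],0.025]]'; python3 -m creep '[[[0,0,0],[0,0,0.002],0.025],[[0,0,0],[0,0,0.002],0.025]]'; python3 -m creep '[[[0,0,0],[0,0,0.0015],0.025],[[0,0,0],[0,0,0.0015],0.025]]'; python3 -m creep '[[[0,0,0],[0,0,0.0015],0.025],[[0,0,0],[0,0,0.0015],0.025]]'
```

```text
clock: 26.5
tcp_pos: [0.5276, -0.2443, 0.1903]
orientation: [1.0, 0.0, 0.024, 0.008]
wrist_force: [-2.3, 0.5, 3.2]
finger_gap: 0.351
clock: 26.7
tcp_pos: [0.528, -0.2443, 0.1857]
orientation: [1.0, 0.0, 0.024, 0.008]
wrist_force: [-2.3, 1.7, 2.6]
finger_gap: 0.351
clock: 26.9
tcp_pos: [0.5284, -0.2443, 0.1825]
orientation: [1.0, 0.0, 0.024, 0.008]
wrist_force: [-2.5, 1.0, 3.2]
finger_gap: 0.352
clock: 27.1
tcp_pos: [0.529, -0.2443, 0.1794]
orientation: [1.0, 0.0, 0.025, 0.008]
wrist_force: [-0.9, 0.7, 3.1]
finger_gap: 0.351
```

```bash
python3 -m creep '[[[0,0,0],[0,0,0.002],0.025],[[0,0,0],[0,0,0.0015],0.025]]'; python3 -m creep '[[[0,0,0],[0,0,0.0015],0.025],[[0,0,0],[0,0,0.0015],0.025]]'; python3 -m creep '[[[0,0,0],[0,0,0.0015],0.025]]'; python3 -m creep '[[[0,0,0],[0,0,0.0015],0.025]]'
```

```text
clock: 27.3
tcp_pos: [0.5298, -0.2443, 0.176]
orientation: [1.0, 0.001, 0.025, 0.008]
wrist_force: [-1.3, 0.8, 5.7]
finger_gap: 0.349
clock: 27.5
tcp_pos: [0.5307, -0.2443, 0.1733]
orientation: [1.0, 0.001, 0.026, 0.008]
wrist_force: [1.8, -0.1, 5.6]
finger_gap: 0.353
clock: 27.6
tcp_pos: [0.5313, -0.2443, 0.1721]
orientation: [1.0, 0.001, 0.026, 0.008]
wrist_force: [-1.6, 1.3, 7.8]
finger_gap: 0.346
clock: 27.7
tcp_pos: [0.532, -0.2444, 0.171]
orientation: [1.0, 0.001, 0.027, 0.008]
wrist_force: [-0.1, 1.7, 7.5]
finger_gap: 0.345
```

```bash
python3 -m creep '[[[0,0,0],[-0.001,0,0.0015],0.025],[[0,0,0],[-0.001,0,0.001],0.025]]'; python3 -m creep '[[[0,0,0],[0,0,0.001],0.025],[[0,0,0],[0,0,0.001],0.025]]'; python3 -m creep '[[[0,0,0],[0,0,0.001],0.025],[[0,0,0],[0,0,0.001],0.025]]'
```

```text
clock: 27.9
tcp_pos: [0.5325, -0.2444, 0.1697]
orientation: [1.0, 0.001, 0.029, 0.009]
wrist_force: [0.8, 1.8, 8.8]
finger_gap: 0.348
clock: 28.1
tcp_pos: [0.5337, -0.2444, 0.1688]
orientation: [0.999, 0.001, 0.03, 0.009]
wrist_force: [-0.9, 1.6, 9.9]
finger_gap: 0.337
clock: 28.3
tcp_pos: [0.5345, -0.2444, 0.1677]
orientation: [0.999, 0.001, 0.031, 0.009]
wrist_force: [2.5, 0.8, 8.4]
finger_gap: 0.339
```

The climb is purely elastic (3 to 9 N from 0.179 to 0.169, with no 10 N plateau), so the cage is home. The grip is creeping along x, so I end the check and take the lever up for good.

```bash
python3 -m creep '[[[0,0,0],[-0.002,0,-0.009],0.025],[[0,0,0],[-0.002,0,-0.009],0.025],[[0,0,0],[-0.002,0,-0.009],0.025],[[0,0,0],[0,0,-0.009],0.025],[[0,0,0],[0,0,-0.006],0.025]]'
python3 -m creep '[[[0,0,0],[0,0,-0.003],0.025],[[0,0,0],[0,0,-0.003],0.025],[[0,0,0],[0,0,-0.002],0.025]]'
```

```text
clock: 28.8
tcp_pos: [0.5385, -0.2445, 0.2139]
orientation: [0.999, 0.002, 0.044, 0.011]
wrist_force: [18.6, -4.7, -6.8]
finger_gap: 0.327
clock: 29.1
tcp_pos: [0.5429, -0.2443, 0.2218]
orientation: [0.999, 0.003, 0.048, 0.012]
wrist_force: [21.7, -6.7, -32.5]
finger_gap: 0.296
```

```bash
python3 -m creep '[[[0,0,0],[0,0,0],0.06],[[0,0,0],[0,0,0],0.06],[[0,0,0],[0,0,0],0.06],[[0,0,0],[0,0,0],0.06]]'
python3 -m creep '[[[0,0,0],[0,0,-0.02],0.06],[[0,0,0],[0,0,-0.04],0.06],[[0,0,0],[0,0,-0.04],0.06],[[0,0,0],[-0.02,0,-0.04],0.06],[[0,0,0],[-0.03,0,-0.03],0.06]]'
python3 -m creep '[[[0,0,0],[-0.04,0,-0.02],0.06],[[0,0,0],[-0.04,0,0],0.06],[[0,0,0],[0,0,0],0.06]]'
python3 - <<'E'
from h import *
np.set_printoptions(precision=4,suppress=True)
s,cs=snap('scene','s9');t,ct=snap('top','t9')
def dark(im,u,v,r,th=60):
    m=(im[v-r:v+r,u-r:u+r].max(2)<th).astype('uint8'); n,l,st,c=cv2.connectedComponentsWithStats(m)
    i=1+np.argmax(st[1:,4]); print(st[i],c[i]+[u-r,v-r]); return c[i]+[u-r,v-r]
b=dark(s,254,153,10)
for a in(0,.03,.06,.1,.2): print(a,proj(cs,[.6923-.17*np.cos(.2-a),-.2425,.235+.17*np.sin(.2-a)]))
k=dark(s,304,247,10); print(onplane(cs,k,.079),arm.sense()['wrist_force'])
o=np.zeros((560,800,3),'uint8'); o[:480]=cv2.resize(s[115:295,170:470],(800,480)); cv2.imwrite('pics/m9.png',o)
E
```

```text
clock: 29.5
tcp_pos: [0.5425, -0.2443, 0.2203]
orientation: [0.999, 0.003, 0.047, 0.011]
wrist_force: [0.1, 0.2, 1.1]
finger_gap: 0.597
clock: 30.0
tcp_pos: [0.4747, -0.2393, 0.3855]
orientation: [0.999, 0.005, 0.043, 0.008]
wrist_force: [-0.6, -0.8, 0.5]
finger_gap: 0.639
clock: 30.3
tcp_pos: [0.389, -0.2404, 0.4041]
orientation: [0.999, 0.004, 0.046, 0.011]
wrist_force: [0.7, 0.9, 1.0]
finger_gap: 0.637
[ 4  5 11 12 93] [253.2688 152.7204]
0 [253.2375 152.7808]
0.03 [253.6348 153.797 ]
0.06 [254.0037 154.844 ]
0.1 [254.4516 156.286 ]
0.2 [255.3522 160.1054]
[ 9  8  7  9 50] [305.96 248.92]
[ 0.6532 -0.0111  0.079 ] [ 0.1769 -0.0174 -0.7572]
```

View pics/m9.png

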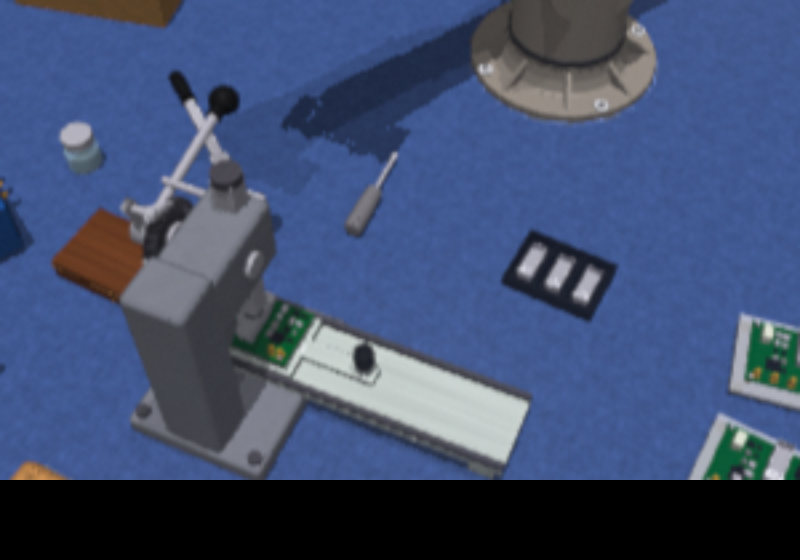

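Run:
```python
from h import *
for f in('s3','s4','s5','s8','s9'):
    im=cv2.imread(f'pics/{f}.png').astype(float)
    p=im[242:256,299:320].max(2); w=np.clip(110-p,0,None) if f!='x' else 0
    m=(p<60).astype('uint8'); n,l,st,c=cv2.connectedComponentsWithStats(m); i=1+np.argmax(st[1:,4]); print(f,st[i],c[i]+[299,242])
s,t=cv2.imread('pics/s0.png') ,None
a,b=cv2.imread('pics/scene0.png'),cv2.imread('pics/s9.png')
d=cv2.absdiff(a,b).max(2)>50; n,l,st,c=cv2.connectedComponentsWithStats(d.astype('uint8'))
print([(c[i].round(),st[i,4]) for i in range(1,n) if st[i,4]>25])
print(arm.sense()['clock']); arm.job_done()
```

```text
s3 [10  4  6 10 46] [311.23913043 251.04347826]
s4 [ 4  3  7  9 49] [305.89795918 248.93877551]
s5 [ 4  3  7  9 49] [305.89795918 248.93877551]
s8 [ 4  3  7  9 49] [305.89795918 248.93877551]
s9 [ 4  3  7  9 50] [305.96 248.92]
[(array([272.,  22.]), np.int32(1038)), (array([361.,   8.]), np.int32(628)), (array([410.,  12.]), np.int32(900)), (array([382.,  24.]), np.int32(97)), (array([253.,  22.]), np.int32(37)), (array([204.,  28.]), np.int32(51)), (array([362.,  41.]), np.int32(495)), (array([249.,  39.]), np.int32(40)), (array([225.,  43.]), np.int32(150)), (array([412.,  48.]), np.int32(285)), (array([191.,  46.]), np.int32(126)), (array([279.,  46.]), np.int32(41)), (array([260.,  60.]), np.int32(124)), (array([283.,  57.]), np.int32(77)), (array([201.,  63.]), np.int32(70)), (array([383.,  66.]), np.int32(41)), (array([363.,  80.]), np.int32(131)), (array([223.,  78.]), np.int32(490)), (array([388.,  69.]), np.int32(31)), (array([417.,  78.]), np.int32(93)), (array([406.,  77.]), np.int32(33)), (array([380.,  81.]), np.int32(59)), (array([387.,  81.]), np.int32(47)), (array([303., 107.]), np.int32(1736)), (array([413., 112.]), np.int32(183)), (array([315., 150.]), np.int32(1599)), (array([254., 157.]), np.int32(221)), (array([243., 175.]), np.int32(135)), (array([224., 193.]), np.int32(94)), (array([289., 247.]), np.int32(804)), (array([336., 262.]), np.int32(114))]
30.4
the job is handed in; nothing more can be done[ WARN:0@0.676] global loadsave.cpp:275 findDecoder imread_('pics/s0.png'): can't open/read file: check file path/integrity
```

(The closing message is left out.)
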